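# Make up two laundry kits

## Task

Make up the two laundry kits from the stock on the counter. Into the blue tray put the red peg, the amber jar and the steel scrub pad holder; into the white tray put the yellow peg and the bar of soap: each thing lying or standing flat on the tray's floor the way up it is now, wholly inside the tray and not on top of anything else. Keep the jar upright all the way, and leave the green peg where it is.

Things in the scene. Friction and masses are not known exactly. Their poses are not given: they have to be found in the camera images.
- tray_blue: shallow open tray of blue plastic, fixed in place, no dividers; outside 140 (its x) x 220 (its y) x 22 high, walls and floor 4 thick, so inside 132 x 212 with the inner floor 4 above the table. Origin at the centre of its underside. Yaw within 0.2 rad of 0. The two trays may have changed sides
- tray_white: shallow open tray of white plastic, fixed in place, no dividers; outside 140 (its x) x 220 (its y) x 22 high, walls and floor 4 thick, so inside 132 x 212 with the inner floor 4 above the table. Origin at the centre of its underside. Yaw within 0.2 rad of 0. The two trays may have changed sides
- peg_red: red plastic clothes peg lying flat on its side, 85 long (its x), 14 thick (z). Origin on the underside. Jaw half: parallel-sided bar 24 wide (y) from x = -5 to +42; grip it at about x = +8, closing along y. Handle half: two legs splaying to 38 wide at x = -43. Steel spring at x = -6. 18 g. Yaw within 0.7 rad of 0
- peg_yellow: yellow plastic clothes peg lying flat on its side, 85 long (its x), 14 thick (z). Origin on the underside. Jaw half: parallel-sided bar 24 wide (y) from x = -5 to +42; grip it at about x = +8, closing along y. Handle half: two legs splaying to 38 wide at x = -43. Steel spring at x = -6. 18 g. Yaw within 0.7 rad of 0
- peg_green: green plastic clothes peg lying flat on its side, 85 long (its x), 14 thick (z). Origin on the underside. Jaw half: parallel-sided bar 24 wide (y) from x = -5 to +42; grip it at about x = +8, closing along y. Handle half: two legs splaying to 38 wide at x = -43. Steel spring at x = -6. 18 g. Yaw within 0.7 rad of 0. A spare that stays in the stock: leave it
- soap: bar of cream-coloured laundry soap lying on its broad face, 80 (its x) x 44 (its y) x 28 high, edges rounded 4. Origin at the centre of the underside. 120 g. Yaw within 0.7 rad of 0
- jar: small closed round jar of amber glass with an orange lid, standing upright; body 44 diameter up to 46 high, lid 40 diameter from there to the top at 60. Origin at the centre of the underside, z up its axis. 120 g
- scrubber: stainless steel scrub pad holder standing on its pad: round, 62 diameter at the base and up to 21 high, then a 16 diameter neck to 30, then a black knob 30 diameter from 30 to 52 (the top), the place to grip. Origin at the centre of the underside, z up its axis. 120 g
Things that resemble listed ones, but are neither listed nor needed, are in the scene too. There is more than one size of the jar; the job needs the smaller. Of the things that look like the soap, the larger one is meant.

How it is judged:
At the end, for the whole second after the job is handed in: Red peg, jar and scrub pad holder in the blue tray, yellow peg and soap in the white: origins within the inside, undersides within 5 mm of its floor, level within 0.12 rad, released, at rest (under 0.02 m/s); green peg within 25 mm of where it started (x of peg_red in the frame of tray_blue between -0.066 and 0.066 m and y of peg_red in the frame of tray_blue between -0.106 and 0.106 m and z of peg_red in the frame of tray_blue between 0 and 0.009 m and angle between each of peg_red, jar, scrubber, peg_yellow, soap's own z axis and vertical below 0.12 rad and linear speed of each of peg_red, jar, scrubber, peg_yellow, soap below 0.02 m/s and x of jar in the frame of tray_blue between -0.066 and 0.066 m and y of jar in the frame of tray_blue between -0.106 and 0.106 m and z of jar in the frame of tray_blue between 0 and 0.009 m and x of scrubber in the frame of tray_blue between -0.066 and 0.066 m and y of scrubber in the frame of tray_blue between -0.106 and 0.106 m and z of scrubber in the frame of tray_blue between 0 and 0.009 m and x of peg_yellow in the frame of tray_white between -0.066 and 0.066 m and y of peg_yellow in the frame of tray_white between -0.106 and 0.106 m and z of peg_yellow in the frame of tray_white between 0 and 0.009 m and x of soap in the frame of tray_white between -0.066 and 0.066 m and y of soap in the frame of tray_white between -0.106 and 0.106 m and z of soap in the frame of tray_white between 0 and 0.009 m and distance of peg_green from where it was at the start of the episode below 0.025 m); the robot touches nothing.
It fails at once if the green peg is moved by more than 25 mm (distance of peg_green from where it was at the start of the episode above 0.025 m).
It fails at once if the jar is tipped over (more than 0.7 rad) (angle between jar's own z axis and vertical above 0.7 rad).
It also fails if it takes over 128 s, if anything falls off the work surface, if the arm or the gripper's body presses on something with over 40 N, if the wrist force passes 120 N, or if a joint passes its speed limit or range.

## Robot

A 6-joint arm with a two-finger parallel gripper is mounted at the origin on the work surface. World frame = base frame: x ahead of the robot, y to its left, z up, the work surface at z = 0. Lengths are in m, angles in rad, forces in N, time in s.
With the tool pointing down it reaches from about 0.3 to 0.775 m from the base axis. Payload 14.6 kg.
Tool frame: the origin (TCP) lies at the very end of the fingers, on their centre line; the grasp point (between the pads) lies 19 mm behind it; z points along the fingers, y is the line along which they close (so a half turn about z gives the same grasp; the last joint's range is limited). The gripper opens to 94 mm and grips with 3 to 60 N. Pads are 16 mm wide; open, the fingers measure 119 mm over their backs; the gripper's body (75 mm by 177 mm) begins 78 mm behind the grasp point.
Start: joints at [-1.322, 0.3, 1.521, -0, 1.321, -0.067], TCP at [0.171, -0.523, 0.205] pointing down, gripper open.
Joint ranges: [-3.03, 3.03], [-0.79, 2.21], [0.23, 2.52], [-1.04, 4.18], [0, 3.07], [-2.55, 2.55]. Speed limits (rad/s): [2.22, 2.22, 2.57, 3.14, 3.14, 3.14].

## Interface

Orientations are given as [roll, pitch, yaw] about the fixed x, y, z axes, in that order (R = Rz(yaw) Ry(pitch) Rx(roll)).
In Python, from station import ctrl, cams gives the robot as it stands. The module is installed in compiled form; this text tells all that it offers.
- The arm moves only by the tool arm_command, never from a script. Its argument "plan" is a list that holds one entry, the list of rows, each a list of 7 numbers: the shift along the tool's x, y, z in fractions of the full range, 1 being 75 cm, then the turn, a rotation vector about the tool's x, y, z in normalised numbers (1 is pi rad), then the closure, from -1 (fully open) to 1 (shut). A call has 1 to 12 rows; each row is the pose to reach, as a shift and turn from the pose commanded when the call began, along the tool's axes at that moment; what a row does not reach only later rows make up. A row lasts 1/10 s, in which the tool goes at most 50 mm and 8.59 degrees, less where a joint would pass 70% of its speed; a pose out of reach is approached as far as the arm can. A shift or turn number past 1, either way, is cut back to 1. A call with a gripper value outside its range is refused whole. The fingers move at their own pace and stop on an object; "squeeze" is the grip in N (left out, the last holds). Time passes only in rows, so rows that repeat a pose let the fingers close. It gives the time, the measured TCP pose, the force, the opening and the grip force at its end, in the units of the state.
- ctrl.get_obs(): the state, without advancing time (a new reading comes with each control period).
- cams.camera(name): name is "scene" or "top"; returns (picture, depth): 384x512x3 uint8, blue, green, red; 384x512 float32, m along the optical axis (not along the pixel's ray), 0 where there is no reading.
- cams.camera_info(name): a dict with "fx", "fy", "cx", "cy" (pixels), "world_to_cam" (4x4, takes a point from world to camera coordinates). Camera axes: x right, y down, z forward; pixel columns grow to the right and rows downward; lengths in m; the calibration is good to about 2 mm. A picture is of the moment at which its call begins. camera_info takes no time and is no camera call.
- ctrl.hand_in(): hands the job in; it is judged then, once.
The state is a dict: "time_s": time; "qpos": joint angles; "joint_vel": joint speeds; "tau": joint torques, N m; "ee_pos": TCP position; "eef_rot": TCP orientation; "force": force on the tool from outside, world axes, zero at the start; "moment": the same for the moment, N m; "grip_width": finger opening in m; "grip_force": force on a finger pad.
Only numpy, scipy, OpenCV 4.12 (cv2) and the standard library are available. Lean on these libraries where they do the work, as an engineer would, in place of code of your own. Each camera call takes 0.05 s, during which the arm holds its last target. There are 200 camera calls.

## Working session

There is one attempt and no reset: what is moved stays moved. The work goes in short steps, Python scripts to look and compute and a tool call to move; the robot and the scene stay as the last step left them, time stands still between calls to the robot, and variables do not carry over. Pictures are saved under pics/ and viewed, at most 14 in all, crops included, and the job is handed in when it is done.

Besides the shell and the picture viewer there is one more tool, called after ">>>" as name(argument=value, ...) on one line, values as JSON. arm_command: Moves the arm, as the interface text tells. Its arguments: {"type":"object","properties":{"plan":{"type":"array"},"squeeze":{"type":"number"}},"required":["plan"]}

```bash
mkdir -p pics; python3 - <<'E'
from station import ctrl,cams
import cv2,numpy as np
o=ctrl.get_obs();print(o['time_s'],o['ee_pos'],o['eef_rot'],o['grip_width'])
for n in('top','scene'):
    p,d=cams.camera(n);cv2.imwrite(f'pics/{n}0.png',cv2.resize(p,(800,600),interpolation=cv2.INTER_CUBIC));np.savez(f'{n}0.npz',p=p,d=d)
    i=cams.camera_info(n);print(n,i)
E
```

```text
0.0 [ 0.17074226 -0.52253482  0.20487192] [-3.14039253e+00 -6.05725753e-05  3.15802837e-01] 0.09410262399242879
top {'fx': 494.43985404161725, 'fy': 494.43985404161725, 'cx': 250.42752100977373, 'cy': 200.77899877426063, 'world_to_cam': array([[-0.00289341, -0.99957665, -0.02895094,  0.0599745 ],
       [-0.99762319,  0.00487847, -0.06873268,  0.61435165],
       [ 0.06884482,  0.02868326, -0.99721495,  1.34375649],
       [ 0.        ,  0.        ,  0.        ,  1.        ]])}
scene {'fx': 390.02219973940385, 'fy': 390.02219973940385, 'cx': 259.79638229346875, 'cy': 187.9709772317292, 'world_to_cam': array([[-0.50869808,  0.86087734, -0.01079204,  0.27726201],
       [ 0.7081836 ,  0.41127624, -0.57387093, -0.43410929],
       [-0.48959397, -0.29956979, -0.81887465,  1.35696145],
       [ 0.        ,  0.        ,  0.        ,  1.        ]])}
```

View pics/top0.png

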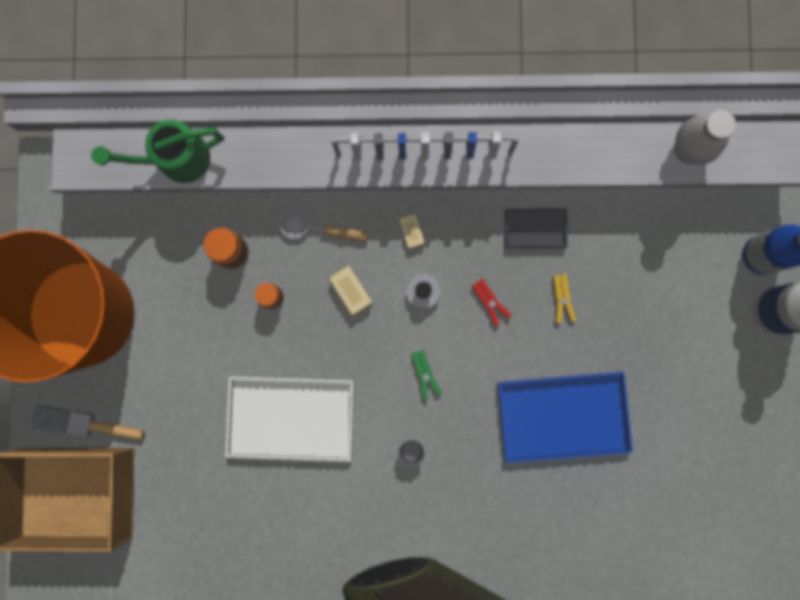

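View pics/scene0.png

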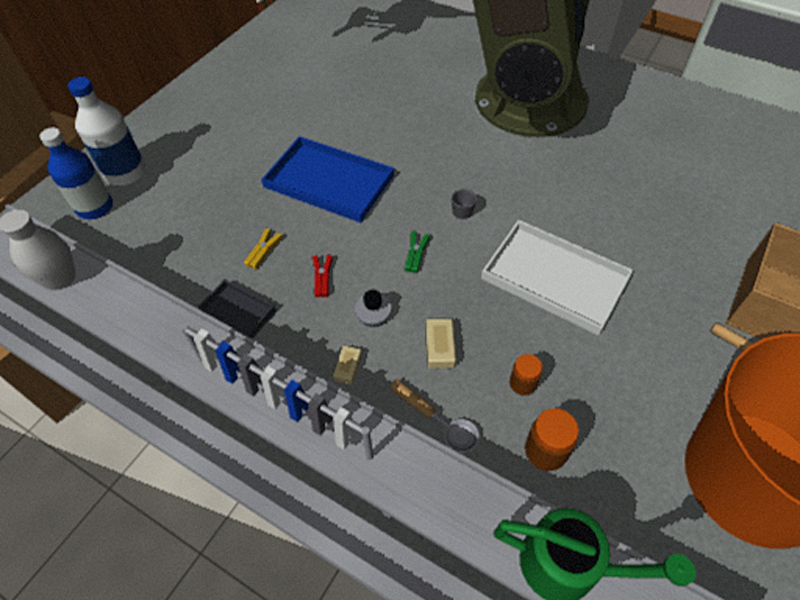

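Top view (800x600 px): red peg (490,302), yellow (564,298), green (426,375), small jar (268,295), larger soap (350,290), scrubber knob (423,291), white tray (290,420), blue tray (565,418). The scene view agrees: the small jar is at (526,374), the soap at (441,342), the scrubber at (374,305).

```bash
cat > m.py <<'E'
from station import ctrl,cams
import cv2,numpy as np
def world(n,d):
    i=cams.camera_info(n);v,u=np.mgrid[:384,:512]
    c=np.stack([(u-i['cx'])/i['fx']*d,(v-i['cy'])/i['fy']*d,d],-1)
    T=np.linalg.inv(i['world_to_cam']);return c@T[:3,:3].T+T[:3,3]
# name: top px(800x600), scene px, half window, zmin
OB={'red':((490,302),(322,275),28,.008),'yellow':((564,298),(263,248),30,.008),'green':((426,375),(417,251),30,.008),
'soap':((350,290),(441,342),34,.02),'jar':((268,295),(526,374),24,.05),'bigjar':((224,246),(552,438),32,.05),'knob':((423,291),(374,302),22,.043),'base':((423,291),(374,302),26,.012),
'white':((290,420),(558,276),90,.015),'blue':((565,418),(328,178),90,.015),'minisoap':((412,232),(347,363),24,.008),'cup':((411,452),(463,203),22,.008)}
def report(frames,names=OB):
    for k in names:
        for n,j in(('top',0),('scene',1)):
            if n not in frames: continue
            p,d=frames[n];W=world(n,d);c=np.array(OB[k][j])*.64;h=OB[k][2]*.64*(1.3 if k in('white','blue') else 1)
            v,u=np.mgrid[:384,:512]
            m=(abs(u-c[0])<h)&(abs(v-c[1])<h)&(d>0)&(W[...,2]>OB[k][3])&(W[...,2]<.1)
            hs=cv2.cvtColor(p,cv2.COLOR_BGR2HSV);H,S=hs[...,0],hs[...,1]
            if k=='red':m&=((H<8)|(H>172))&(S>100)
            if k=='yellow':m&=(H>18)&(H<32)&(S>100)
            if k=='green':m&=(H>45)&(H<80)&(S>100)
            P=W[m]
            if len(P)<8: print(k,n,'few',len(P));continue
            r=cv2.minAreaRect((P[:,:2]*1000).astype(np.float32))
            print(k,n,len(P),'med',np.round(np.median(P,0)*1000,1),'rect',np.round(r[0],1),np.round(r[1],1),round(r[2],1),'z90',round(np.percentile(P[:,2],90)*1000,1))
E
python3 - <<'E'
from m import *
f={n:(np.load(n+'0.npz')['p'],np.load(n+'0.npz')['d']) for n in('top','scene')}
report(f)
p=f['top'][0];cv2.imwrite('pics/crop1.png',cv2.resize(p[130:300,135:415],None,fx=2.85,fy=2.85,interpolation=cv2.INTER_CUBIC))
E
```

```text
red top 220 med [ 641.  -115.6   14.4] rect [ 638.1 -118. ] [81.6 33.9] 31.7 z90 17.8
red scene 202 med [ 646.2 -113.8   13.6] rect [ 641.8 -118.7] [83.3 32.7] 28.7 z90 15.6
yellow top 230 med [ 646.6 -242.8   13.8] rect [ 642.4 -247.9] [81.9 33.2] 2.3 z90 17.7
yellow scene 196 med [ 650.2 -242.4   13.7] rect [ 645.8 -246.8] [84.4 30.2] 2.5 z90 15.7
green top 160 med [517.4   3.9  14.9] rect [508.9  -0.6] [78.3 29.7] 18.3 z90 18.0
green scene 173 med [520.2   2.9  13.6] rect [512.7  -0.8] [83.1 31.9] 16.9 z90 15.9
soap top 454 med [657.6 130.3  27.9] rect [657.5 130.6] [79.7 43.7] 32.3 z90 31.7
soap scene 498 med [662.5 131.9  27.9] rect [659.5 130.5] [80.1 44.2] 32.4 z90 29.9
jar top 176 med [647.8 273.4  60. ] rect [647.9 274.2] [38.1 39.3] 3.1 z90 63.7
jar scene 223 med [652.9 274.1  59.1] rect [650.9 274.1] [37.5 38.9] 75.4 z90 61.5
bigjar top 471 med [728.5 343.5  86.4] rect [729.8 346.4] [58.5 60.1] 0.5 z90 90.0
bigjar scene 792 med [742.6 348.1  85.7] rect [735.3 348.1] [59.7 59.6] 56.2 z90 88.0
knob top 94 med [655.1   1.   52.4] rect [654.9   1. ] [27.1 27.5] 89.5 z90 55.5
k
[... 240 characters left out ...]
z90 51.8
white top 605 med [449.5 209.9  23.4] rect [496.7 187.6] [318.8 278.2] 88.4 z90 31.1
white scene 1365 med [503.3 232.1  24.6] rect [524.9 168.3] [350.2 335.3] 87.3 z90 58.7
blue top 531 med [ 456.7 -238.8   21.2] rect [ 505.  -234.4] [285.1 227.5] 5.6 z90 25.5
blue scene 732 med [ 499.3 -222.4   19.3] rect [ 520.4 -164. ] [405.4 340.6] 20.3 z90 23.9
minisoap top 236 med [763.2  22.1  20. ] rect [768.7  25.5] [68.8 63.2] 15.4 z90 23.9
minisoap scene 325 med [772.4  25.   19.6] rect [787.6  28.9] [105.   31.5] 18.5 z90 71.5
cup top 146 med [367.8  24.   29.6] rect [371.9  19.9] [53.1 65.1] 12.0 z90 40.7
cup scene 217 med [371.2  22.2  26.6] rect [376.6  22.7] [47.3 45.7] 59.4 z90 37.5
```

View pics/crop1.png

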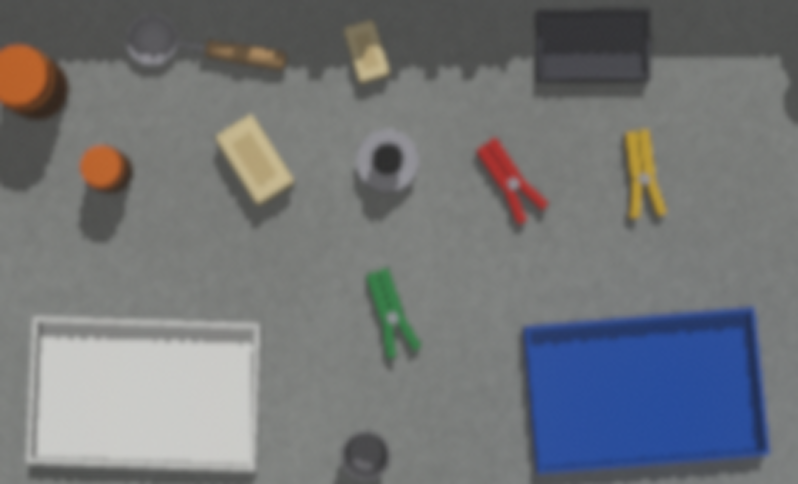

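The crop shows the tray rim corners clearly. White: (33,318), (259,325), (255,472), (26,464). Blue: (523,328), (752,309), (768,455), (537,473). The red peg's jaw end is at (488,148) and its spring at (513,184); the yellow's are at (638,132) and (645,179).

```bash
cat >> m.py <<'E'
def onplane(n,px,z):
    i=cams.camera_info(n);T=np.linalg.inv(i['world_to_cam']);px=np.atleast_2d(px).astype(float)
    r=np.c_[(px[:,0]-i['cx'])/i['fx'],(px[:,1]-i['cy'])/i['fy'],np.ones(len(px))]@T[:3,:3].T
    return T[:3,3]+r*((z-T[2,3])/r[:,2])[:,None]
def go(x,y,z,yaw):
    "shift (mm) and turn for a tool that points down"
    o=ctrl.get_obs();p=o['ee_pos'];a=o['eef_rot'][2];dx,dy,dz=(np.array([x,y,z])-p)*1000
    c,s=np.cos(a),np.sin(a);t=-(yaw-a)
    return np.round([c*dx+s*dy,s*dx-c*dy,-dz,t],3)
E
python3 - <<'E'
from m import *
f={n:(np.load(n+'0.npz')['p'],np.load(n+'0.npz')['d']) for n in('top','scene')}
C={'white':([(33,318),(259,325),(255,472),(26,464)],[(521,222),(632,270),(600,331),(483,272)]),
'blue':([(523,328),(752,309),(768,455),(537,473)],[(300,138),(395,174),(362,220),(263,182)])}
for k,(a,b) in C.items():
    for n,q in(('top',np.array(a)/2.85+[135,130]),('scene',np.array(b)*.64)):
        P=onplane(n,q,.022)[:,:2]*1000;r=cv2.minAreaRect(P.astype(np.float32))
        print(k,n,'mean',P.mean(0).round(1),'sides',np.linalg.norm(P-np.roll(P,1,0),axis=1).round(),'rect',np.round(r[0],1),np.round(r[1],1),round(r[2],2))
for k in('red','yellow','green'):
    for n,j in(('top',0),('scene',1)):
        p=f[n][0];c=np.array(OB[k][j])*.64;v,u=np.mgrid[:384,:512];hs=cv2.cvtColor(p,cv2.COLOR_BGR2HSV);H,S=hs[...,0],hs[...,1]
        m=(abs(u-c[0])<22)&(abs(v-c[1])<24)&(S>100)&(hs[...,2]>60)
        m&={'red':(H<8)|(H>172),'yellow':(H>18)&(H<32),'green':(H>45)&(H<80)}[k]
        P=onplane(n,np.c_[u[m],v[m]],.014)[:,:2]*1000;w,V=np.linalg.eigh(np.cov(P.T));e=V[:,1]*np.sign(V[0,1])
        s=(P-P.mean(0))@e
        print(k,n,len(P),'mean',P.mean(0).round(1),'yaw',round(np.arctan2(e[1],e[0]),3),'ends',s.min().round(1),s.max().round(1),'origin',(P.mean(0)+e*((s.min()+s.max())/2+.5)).round(1))
# pixel-triangulated heights (knob, jar lid, soap centres) as independent check of depth
def tri(a,b):
    L=[]
    for n,q in(('top',a),('scene',b)):
        A,B=onplane(n,np.array(q)*.64,0)[0],onplane(n,np.array(q)*.64,.1)[0];L.append((A,(B-A)/np.linalg.norm(B-A)))
    M=sum(np.eye(3)-np.outer(d,d) for _,d in L);v=sum((np.eye(3)-np.outer(d,d))@A for A,d in L);return (np.linalg.solve(M,v)*1000).round(1)
print('knob',tri((423.5,290),(373,299)),'lid',tri((268,295),(527,366)),'soap',tri((350,289),(441,339)))
print(go(.648,-.112,.12,.54))
E
```

```text
white top mean [429.2 237.5] sides [140. 220. 140. 221.] rect [429.3 237.3] [221.1 140.4] 88.06
white scene mean [437.7 241.3] sides [138. 212. 145. 217.] rect [439. 240.] [216.5 145.3] 88.33
blue top mean [ 432.1 -243.3] sides [138. 219. 139. 219.] rect [ 431.9 -243.4] [138.7 219.7] 4.61
blue scene mean [ 445.  -232.8] sides [140. 225. 134. 221.] rect [ 443.6 -233.8] [139.8 225.7] 3.53
red top 243 mean [ 637.8 -116.1] yaw 0.586 ends -42.1 40.1 origin [ 637.4 -116.3]
red scene 224 mean [ 645.9 -112.7] yaw 0.587 ends -48.2 42.1 origin [ 643.8 -114.2]
yellow top 255 mean [ 643.7 -244.5] yaw 0.12 ends -43.5 40.1 origin [ 642.5 -244.7]
yellow scene 221 mean [ 650.  -242.7] yaw 0.102 ends -46.4 43.2 origin [ 648.9 -242.8]
green top 161 mean [512.8   1.6] yaw 0.313 ends -43.6 34.8 origin [5.091e+02 4.000e-01]
green scene 183 mean [520.2   2.6] yaw 0.326 ends -50.3 40.8 origin [516.2   1.3]
knob [654.5   1.2  36.9] lid [646.6 272.6  46.5] soap [658.3 131.4  23.8]
[ 5.81192e+02 -2.42056e+02  8.49490e+01 -2.24000e-01]
```

Careful with the scale: shifts go in shares of 75 cm and turns go in shares of pi rad. That gives: 555 mm is 0.74, -100 mm is -0.1333, -0.26 rad is -0.0828.

>>> arm_command(plan=[[[0.0667,-0.0267,0,0,0,-0.0064,0],[0.1333,-0.056,0.0133,0,0,-0.0159,0],[0.1973,-0.0827,0.0267,0,0,-0.0223,0],[0.26,-0.1093,0.04,0,0,-0.0318,0],[0.32,-0.1333,0.0533,0,0,-0.0382,0],[0.38,-0.1587,0.0667,0,0,-0.0477,0],[0.44,-0.1827,0.08,0,0,-0.0541,0],[0.5,-0.208,0.0933,0,0,-0.0637,0],[0.56,-0.2333,0.1,0,0,-0.07,0],[0.62,-0.2587,0.1067,0,0,-0.0796,0],[0.68,-0.2827,0.1133,0,0,-0.0828,0],[0.74,-0.308,0.1133,0,0,-0.0828,0]]], squeeze=15)

```text
time_s: 1.3
ee_pos: [0.621, -0.1348, 0.1196]
eef_rot: [-3.141, 0.001, 0.576]
force: [0.3, -0.7, 0.2]
grip_width: 0.0467
grip_force: 0.0
```

```bash
python3 -c "
from m import *
o=ctrl.get_obs();print(o['time_s'],o['grip_width'],go(.6467,-.1106,.1,.58),go(.6467,-.1106,.003,.58))"
```

```text
1.3 0.04666311257209542 [ 3.4725e+01 -6.2610e+00  1.9570e+01 -4.0000e-03] [ 3.4725e+01 -6.2610e+00  1.1657e+02 -4.0000e-03]
```

Scaled: 117 mm is 0.156, 110 mm is 0.1467.

>>> arm_command(plan=[[[0.0467,-0.008,0.0533,0,0,0,0],[0.0467,-0.008,0.1133,0,0,0,0],[0.0467,-0.008,0.1467,0,0,0,0],[0.0467,-0.008,0.156,0,0,0,0],[0.0467,-0.008,0.156,0,0,0,0],[0.0467,-0.008,0.156,0,0,0,0.6],[0.0467,-0.008,0.156,0,0,0,0.8],[0.0467,-0.008,0.156,0,0,0,0.8],[0.0467,-0.008,0.156,0,0,0,0.8],[0.0467,-0.008,0.1067,0,0,0,0.8],[0.0467,-0.008,0.04,0,0,0,0.8],[0.0467,-0.008,0,0,0,0,0.8]]])

```text
time_s: 2.5
ee_pos: [0.6469, -0.1126, 0.1245]
eef_rot: [3.139, -0.003, 0.576]
force: [0.3, 0.2, 1.0]
grip_width: 0.0235
grip_force: 15.0
```

```bash
cat >> m.py <<'E'
TR={'b':(.433,-.243,.078),'w':(.431,.238,-.034)}
def intray(t,x,y,yaw=0):
    X,Y,a=TR[t];c,s=np.cos(a),np.sin(a);return X+c*x-s*y,Y+s*x+c*y,a+yaw
E
python3 -c "
from m import *
X,Y,a=intray('b',-.008*0+.008,-.066);print(X,Y,a,go(X,Y,.1,a),go(X,Y,.008,a))"
```

```text
0.44611845785156595 -0.30817596231431255 0.078 [-274.899   54.693   24.526    0.498] [-274.899   54.693  116.526    0.498]
```

Scaled: -275 mm is -0.3667, -225 mm is -0.3, 0.5 rad is 0.1592.

>>> arm_command(plan=[[[-0.06,0.012,0,0,0,0.0255,0.8],[-0.12,0.024,0,0,0,0.0541,0.8],[-0.18,0.036,0,0,0,0.0796,0.8],[-0.24,0.048,0,0,0,0.105,0.8],[-0.3,0.06,0,0,0,0.1305,0.8],[-0.3667,0.0733,0.0133,0,0,0.1592,0.8],[-0.3667,0.0733,0.0667,0,0,0.1592,0.8],[-0.3667,0.0733,0.12,0,0,0.1592,0.8],[-0.3667,0.0733,0.12,0,0,0.1592,0.8],[-0.3667,0.0733,0.12,0,0,0.1592,0.8]]])

```text
time_s: 3.5
ee_pos: [0.4457, -0.3084, 0.0315]
eef_rot: [-3.141, 0.0, 0.076]
force: [-0.6, -0.1, 0.8]
grip_width: 0.0236
grip_force: 15.0
```

```bash
python3 -c "
from m import *
X,Y,a=intray('b',.008,-.066);print(go(X,Y,.008,a))"
```

```text
[ 4.0300e-01 -1.5900e-01  2.3505e+01 -2.0000e-03]
```

Scaled: -95 mm is -0.1267, -80 mm is -0.1067.

>>> arm_command(plan=[[[0,0,0.016,0,0,0,0.8],[0,0,0.0293,0,0,0,0.8],[0,0,0.032,0,0,0,0.8],[0,0,0.032,0,0,0,0.8],[0,0,0.032,0,0,0,0.35],[0,0,0.032,0,0,0,0.2],[0,0,0.032,0,0,0,0.2],[0,0,0.0133,0,0,0,0.2],[0,0,-0.04,0,0,0,0.2],[0,0,-0.1067,0,0,0,0],[0,0,-0.1267,0,0,0,0],[0,0,-0.1267,0,0,0,0]]])

```text
time_s: 4.7
ee_pos: [0.4464, -0.3091, 0.1291]
eef_rot: [3.138, -0.004, 0.076]
force: [-0.1, -0.5, -0.6]
grip_width: 0.0471
grip_force: 0.0
```

```bash
python3 -c "
from m import *
print(go(.6525,-.243,.003,.11))"
```

```text
[ 2.10515e+02 -5.02450e+01  1.26147e+02 -3.40000e-02]
```

Scaled: 210 mm is 0.28, 123 mm is 0.164, -0.034 rad is -0.0108.

>>> arm_command(plan=[[[0.06,-0.0147,0,0,0,0,0],[0.1267,-0.0307,0,0,0,-0.0032,0],[0.1867,-0.0453,0,0,0,-0.0064,0],[0.2467,-0.06,0.0267,0,0,-0.0095,0],[0.28,-0.0667,0.0667,0,0,-0.0108,0],[0.28,-0.0667,0.1267,0,0,-0.0108,0],[0.28,-0.0667,0.1573,0,0,-0.0108,0],[0.28,-0.0667,0.164,0,0,-0.0108,0],[0.28,-0.0667,0.164,0,0,-0.0108,0],[0.28,-0.0667,0.164,0,0,-0.0108,0.6],[0.28,-0.0667,0.164,0,0,-0.0108,0.8],[0.28,-0.0667,0.164,0,0,-0.0108,0.8]]])

```text
time_s: 5.9
ee_pos: [0.6509, -0.2426, 0.0025]
eef_rot: [-3.141, 0.0, 0.11]
force: [-0.8, 0.0, 0.8]
grip_width: 0.0262
grip_force: 0.0
```

```bash
python3 -c "
from m import *
X,Y,a=intray('w',.008,-.05);print(X,Y,a,go(X,Y,.03,a))"
```

```text
0.43729570395983064 0.18775694961837833 -0.034 [-1.65218e+02 -4.51131e+02 -2.75130e+01  1.44000e-01]
```

Scaled: -312 mm is -0.416, -266 mm is -0.3547, 0.12 rad is 0.0382.

>>> arm_command(plan=[[[0,0,0,0,0,0,0.8],[0,0,0,0,0,0,0.8],[0,0,0,0,0,0,0.8],[0,0,-0.04,0,0,0,0.8],[0,0,-0.1,0,0,0,0.8],[-0.02,-0.0533,-0.1533,0,0,0,0.8],[-0.0413,-0.1133,-0.1533,0,0,0.0064,0.8],[-0.064,-0.1733,-0.1533,0,0,0.0127,0.8],[-0.0853,-0.2333,-0.1533,0,0,0.0191,0.8],[-0.108,-0.2947,-0.1533,0,0,0.0255,0.8],[-0.1293,-0.3547,-0.1533,0,0,0.0318,0.8],[-0.152,-0.416,-0.1533,0,0,0.0382,0.8]]])

```text
time_s: 7.1
ee_pos: [0.5025, 0.0565, 0.1179]
eef_rot: [-3.142, -0.001, -0.011]
force: [0.5, 1.4, -0.4]
grip_width: 0.0239
grip_force: 15.0
```

```bash
python3 -c "
from m import *
X,Y,a=intray('w',.008,-.05);print(X,Y,a,go(X,Y,.03,a))"
```

```text
0.43729570395983064 0.18775694961837833 -0.034 [-6.66580e+01 -1.30466e+02  8.78650e+01  2.30000e-02]
```

Scaled: -129 mm is -0.172, -88 mm is -0.1173, 0.01 rad is 0.0032.

>>> arm_command(plan=[[[-0.0293,-0.0587,0,0,0,0.0032,0.8],[-0.0587,-0.1173,0,0,0,0.0064,0.8],[-0.088,-0.172,0,0,0,0.0073,0.8],[-0.088,-0.172,0.0533,0,0,0.0073,0.8],[-0.088,-0.172,0.1133,0,0,0.0073,0.8],[-0.088,-0.172,0.1133,0,0,0.0073,0.8],[-0.088,-0.172,0.1133,0,0,0.0073,0.8]]])

```text
time_s: 7.8
ee_pos: [0.4391, 0.1847, 0.0334]
eef_rot: [3.141, 0.001, -0.033]
force: [0.2, 0.7, 0.6]
grip_width: 0.0237
grip_force: 15.0
```

```bash
python3 -c "
from m import *
X,Y,a=intray('w',.008,-.05);print(X,Y,a,go(X,Y,.0075,a))"
```

```text
0.43729570395983064 0.18775694961837833 -0.034 [-1.8910e+00 -2.9970e+00  2.5944e+01  1.0000e-03]
```

Scaled: -95 mm is -0.1267, -80 mm is -0.1067.

>>> arm_command(plan=[[[-0.0027,-0.004,0.0187,0,0,0,0.8],[-0.0027,-0.004,0.0307,0,0,0,0.8],[-0.0027,-0.004,0.0347,0,0,0,0.8],[-0.0027,-0.004,0.0347,0,0,0,0.8],[-0.0027,-0.004,0.0347,0,0,0,0.35],[-0.0027,-0.004,0.0347,0,0,0,0.2],[-0.0027,-0.004,0.0347,0,0,0,0.2],[-0.0027,-0.004,0.016,0,0,0,0.2],[-0.0027,-0.004,-0.04,0,0,0,0.2],[-0.0027,-0.004,-0.1067,0,0,0,-0.6],[-0.0027,-0.004,-0.1267,0,0,0,-0.6],[-0.0027,-0.004,-0.1267,0,0,0,-0.6]]])

```text
time_s: 9.0
ee_pos: [0.4381, 0.1882, 0.1302]
eef_rot: [-3.14, -0.005, -0.033]
force: [0.4, -0.5, -0.7]
grip_width: 0.0581
grip_force: 0.0
```

```bash
python3 - <<'E'
from m import *
P,d=cams.camera('top');cv2.imwrite('pics/top1.png',cv2.resize(P[130:300,100:430],None,fx=2.4,fy=2.4,interpolation=cv2.INTER_CUBIC))
print(go(.6585,.1305,.008,.565))
E
```

```text
[223.045  50.015 120.251  -0.598]
```

View pics/top1.png

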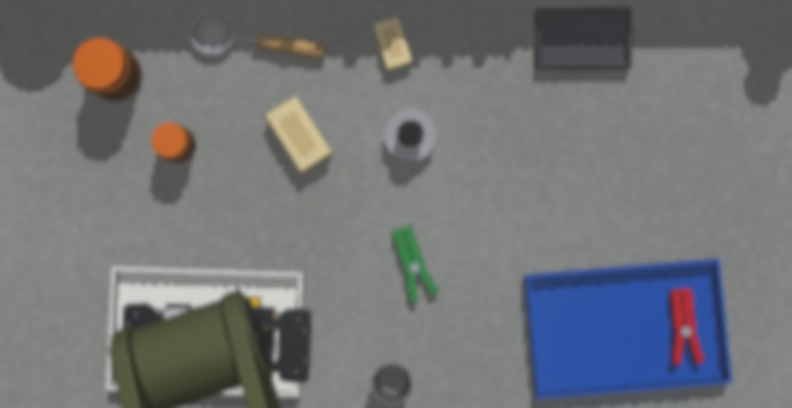

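The red peg lies flat in the blue tray at (685,328). The gripper covers the yellow peg. The soap comes next.

Scaled: 223 mm is 0.2973, 186 mm is 0.248, -0.598 rad is -0.1903.

>>> arm_command(plan=[[[0.0493,0.0107,0,0,0,-0.0318,-0.6],[0.0987,0.0227,0,0,0,-0.0637,-0.6],[0.148,0.0333,0,0,0,-0.0955,-0.6],[0.1973,0.044,0,0,0,-0.1273,-0.6],[0.248,0.056,0,0,0,-0.1592,-0.6],[0.2973,0.0667,0.0267,0,0,-0.1903,-0.6],[0.2973,0.0667,0.0667,0,0,-0.1903,-0.6],[0.2973,0.0667,0.0667,0,0,-0.1903,-0.6],[0.2973,0.0667,0.0667,0,0,-0.1903,-0.6]]], squeeze=25)

```text
time_s: 9.95
ee_pos: [0.6573, 0.1305, 0.0766]
eef_rot: [-3.14, 0.002, 0.565]
force: [0.1, -0.4, 1.9]
grip_width: 0.0751
grip_force: 0.0
```

```bash
python3 -c "
from m import *
print(go(.6585,.1305,.006,.565))"
```

```text
[ 0.996  0.662 70.585 -0.   ]
```

Scaled: 72 mm is 0.096, 65 mm is 0.0867.

>>> arm_command(plan=[[[0.0013,0.0013,0.0533,0,0,0,-0.6],[0.0013,0.0013,0.0867,0,0,0,-0.6],[0.0013,0.0013,0.096,0,0,0,-0.6],[0.0013,0.0013,0.096,0,0,0,-0.6],[0.0013,0.0013,0.096,0,0,0,0.0],[0.0013,0.0013,0.096,0,0,0,0.4],[0.0013,0.0013,0.096,0,0,0,0.4],[0.0013,0.0013,0.096,0,0,0,0.4],[0.0013,0.0013,0.096,0,0,0,0.4],[0.0013,0.0013,0.0533,0,0,0,0.4],[0.0013,0.0013,0,0,0,0,0.4],[0.0013,0.0013,-0.0267,0,0,0,0.4]]])

```text
time_s: 11.15
ee_pos: [0.6605, 0.1302, 0.101]
eef_rot: [3.14, -0.003, 0.565]
force: [-0.4, 0.4, -1.7]
grip_width: 0.0439
grip_force: 25.0
```

```bash
python3 -c "
from m import *
X,Y,a=intray('w',0,.05);print(X,Y,a,go(X,Y,.0095,a))"
```

```text
0.43269967248559754 0.28797110278392607 -0.034 [-107.967 -255.131   91.52     0.599]
```

Scaled: -255 mm is -0.34, -212 mm is -0.2827, 0.6 rad is 0.191.

>>> arm_command(plan=[[[-0.024,-0.056,0,0,0,0.0318,0.4],[-0.048,-0.1133,0,0,0,0.0637,0.4],[-0.072,-0.1693,0,0,0,0.0955,0.4],[-0.096,-0.2267,0,0,0,0.1273,0.4],[-0.12,-0.2827,0,0,0,0.1592,0.4],[-0.144,-0.34,0,0,0,0.191,0.4],[-0.144,-0.34,0.04,0,0,0.191,0.4],[-0.144,-0.34,0.08,0,0,0.191,0.4],[-0.144,-0.34,0.08,0,0,0.191,0.4],[-0.144,-0.34,0.08,0,0,0.191,0.4]]])

```text
time_s: 12.15
ee_pos: [0.432, 0.2877, 0.0381]
eef_rot: [3.141, 0.0, -0.035]
force: [-0.2, -0.1, -1.5]
grip_width: 0.0439
grip_force: 25.0
```

```bash
python3 -c "
from m import *
X,Y,a=intray('w',0,.05);print(X,Y,a,go(X,Y,.0095,a))"
```

```text
0.43269967248559754 0.28797110278392607 -0.034 [ 6.5900e-01 -3.0900e-01  2.8624e+01 -1.0000e-03]
```

Scaled: -110 mm is -0.1467, -75 mm is -0.1.

>>> arm_command(plan=[[[0,0,0.02,0,0,0,0.4],[0,0,0.0347,0,0,0,0.4],[0,0,0.0387,0,0,0,0.4],[0,0,0.0387,0,0,0,0.4],[0,0,0.0387,0,0,0,-0.1],[0,0,0.0387,0,0,0,-0.2],[0,0,0.0387,0,0,0,-0.2],[0,0,0.02,0,0,0,-0.2],[0,0,-0.0333,0,0,0,-0.2],[0,0,-0.1,0,0,0,-0.6],[0,0,-0.1467,0,0,0,-0.6],[0,0,-0.1467,0,0,0,-0.6]]])

```text
time_s: 13.35
ee_pos: [0.4336, 0.2888, 0.1536]
eef_rot: [-3.137, -0.008, -0.035]
force: [0.5, -0.7, -0.5]
grip_width: 0.0746
grip_force: 0.0
```

```bash
python3 -c "
from m import *
print(go(.6495,.274,.02,0.0))"
```

```text
[ 2.16260e+02  7.20500e+00  1.33588e+02 -3.50000e-02]
```

Scaled: 216 mm is 0.288, 180 mm is 0.24, -0.035 rad is -0.0111.

>>> arm_command(plan=[[[0.06,0.0027,0,0,0,0,-0.7],[0.12,0.004,0,0,0,0,-0.7],[0.18,0.0067,0.0133,0,0,-0.0064,-0.7],[0.24,0.008,0.0333,0,0,-0.0095,-0.7],[0.288,0.0093,0.0667,0,0,-0.0111,-0.7],[0.288,0.0093,0.0733,0,0,-0.0111,-0.7],[0.288,0.0093,0.0733,0,0,-0.0111,-0.7],[0.288,0.0093,0.0733,0,0,-0.0111,-0.7]]], squeeze=20)

```text
time_s: 14.15
ee_pos: [0.647, 0.2735, 0.0939]
eef_rot: [-3.141, -0.001, 0.0]
force: [0.4, 0.3, 0.2]
grip_width: 0.0802
grip_force: 0.0
```

```bash
python3 - <<'E'
from m import *
print(go(.6495,.274,.02,0.0))
P,d=cams.camera('scene');cv2.imwrite('pics/s2.png',cv2.resize(P,(800,600)))
E
```

```text
[ 2.466 -0.451 73.896  0.   ]
```

View pics/s2.png

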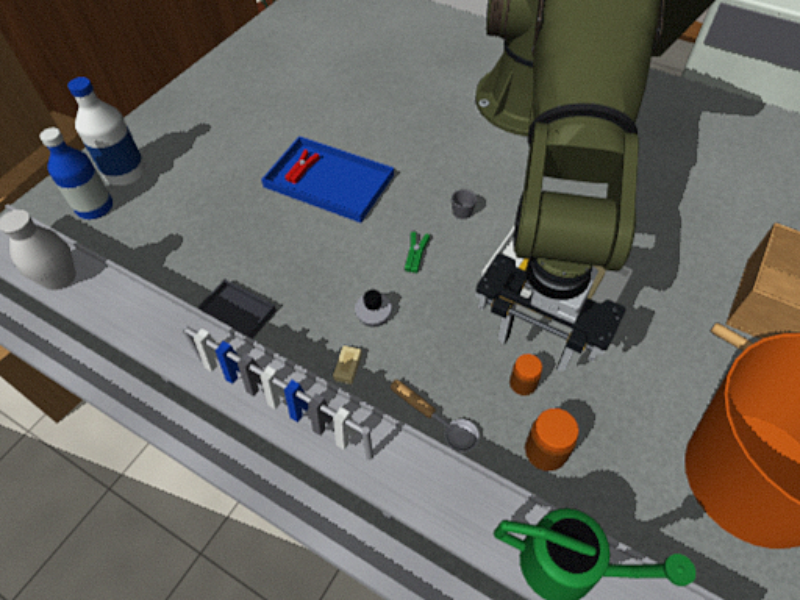

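The gripper is over the jar: the fingertips are at about (503,340) and (565,365), and the lid at (527,365). I'll check where the TCP projects before going down.

```bash
python3 - <<'E'
from m import *
i=cams.camera_info('scene')
for p in((.647,.2735,.094),(.647,.2335,.094),(.647,.3135,.094),(.6495,.274,.06)):
    c=i['world_to_cam']@np.array([*p,1]);print(p,((c[0]/c[2]*i['fx']+i['cx'])/.64).round(),((c[1]/c[2]*i['fy']+i['cy'])/.64).round())
E
```

```text
(0.647, 0.2735, 0.094) 532.0 351.0
(0.647, 0.2335, 0.094) 507.0 339.0
(0.647, 0.3135, 0.094) 558.0 363.0
(0.6495, 0.274, 0.06) 528.0 364.0
```

Both agree. Next I descend, grasp and lift.

Scaled: 74 mm is 0.0987, 60 mm is 0.08.

>>> arm_command(plan=[[[0.0027,0,0.04,0,0,0,-0.7],[0.0027,0,0.08,0,0,0,-0.7],[0.0027,0,0.0987,0,0,0,-0.7],[0.0027,0,0.0987,0,0,0,-0.7],[0.0027,0,0.0987,0,0,0,0.0],[0.0027,0,0.0987,0,0,0,0.3],[0.0027,0,0.0987,0,0,0,0.4],[0.0027,0,0.0987,0,0,0,0.4],[0.0027,0,0.0987,0,0,0,0.4],[0.0027,0,0.08,0,0,0,0.4],[0.0027,0,0.0267,0,0,0,0.4],[0.0027,0,-0.0267,0,0,0,0.4]]])

```text
time_s: 15.4
ee_pos: [0.649, 0.2729, 0.114]
eef_rot: [3.141, 0.001, -0.0]
force: [-0.5, 0.5, 0.4]
grip_width: 0.0435
grip_force: 20.0
```

```bash
python3 -c "
from m import *
X,Y,a=intray('b',-.03,0);print(X,Y,a,go(X,Y,.06,a))"
```

```text
0.4030912137405623 -0.24533762796168904 0.078 [-2.45841e+02  5.18327e+02  5.40160e+01 -7.80000e-02]
```

Scaled: 495 mm is 0.66, 460 mm is 0.6133, -0.078 rad is -0.0248.

>>> arm_command(plan=[[[-0.016,0.0333,0,0,0,0,0.4],[-0.0427,0.0893,0,0,0,0,0.4],[-0.0693,0.1467,0,0,0,-0.0032,0.4],[-0.0973,0.2053,0,0,0,-0.0064,0.4],[-0.1253,0.264,0,0,0,-0.0095,0.4],[-0.1533,0.3227,0,0,0,-0.0127,0.4],[-0.1813,0.3813,0,0,0,-0.0159,0.4],[-0.2093,0.44,0,0,0,-0.0191,0.4],[-0.2373,0.4987,0,0,0,-0.0223,0.4],[-0.2653,0.5573,0,0,0,-0.0248,0.4],[-0.292,0.6133,0,0,0,-0.0248,0.4],[-0.3133,0.66,0,0,0,-0.0248,0.4]]])

```text
time_s: 16.6
ee_pos: [0.4132, -0.2238, 0.1137]
eef_rot: [3.141, -0.001, 0.077]
force: [-0.7, -0.4, -1.6]
grip_width: 0.0434
grip_force: 20.0
```

>>> arm_command(plan=[[[-0.012,0.032,0.0133,0,0,0,0.4],[-0.012,0.032,0.0533,0,0,0,0.4],[-0.012,0.032,0.08,0,0,0,0.4],[-0.012,0.032,0.08,0,0,0,0.4],[-0.012,0.032,0.08,0,0,0,0.4]]])

```text
time_s: 17.1
ee_pos: [0.4076, -0.2466, 0.0537]
eef_rot: [3.141, -0.0, 0.078]
force: [-0.3, -0.7, -1.7]
grip_width: 0.0436
grip_force: 20.0
```

```bash
python3 -c "
from m import *
X,Y,a=intray('b',-.03,0);print(X,Y,a,go(X,Y,.0245,a))"
```

```text
0.4030912137405623 -0.24533762796168904 0.078 [-4.387 -1.631 29.157 -0.   ]
```

Scaled: -70 mm is -0.0933, -60 mm is -0.08.

>>> arm_command(plan=[[[-0.0053,-0.0027,0.02,0,0,0,0.4],[-0.0053,-0.0027,0.0347,0,0,0,0.4],[-0.0053,-0.0027,0.0387,0,0,0,0.4],[-0.0053,-0.0027,0.0387,0,0,0,0.4],[-0.0053,-0.0027,0.0387,0,0,0,0.0],[-0.0053,-0.0027,0.0387,0,0,0,-0.2],[-0.0053,-0.0027,0.0387,0,0,0,-0.2],[-0.0053,-0.0027,0.02,0,0,0,-0.2],[-0.0053,-0.0027,-0.02,0,0,0,-0.2],[-0.0053,-0.0027,-0.08,0,0,0,-0.2],[-0.0053,-0.0027,-0.0933,0,0,0,-0.2],[-0.0053,-0.0027,-0.0933,0,0,0,-0.2]]])

```text
time_s: 18.3
ee_pos: [0.4038, -0.2452, 0.1241]
eef_rot: [3.139, -0.003, 0.078]
force: [-0.8, -0.1, -0.9]
grip_width: 0.0567
grip_force: 0.0
```

```bash
python3 -c "
from m import *
print(go(.6565,.0012,.08,0.078))"
```

```text
[ 271.11  -226.048   44.09    -0.   ]
```

Scaled: 271 mm is 0.3613, -226 mm is -0.3013.

>>> arm_command(plan=[[[0.0453,-0.0373,0,0,0,0,-0.2],[0.0907,-0.0747,0,0,0,0,-0.2],[0.136,-0.1133,0,0,0,0,-0.2],[0.1813,-0.1507,0,0,0,0,-0.2],[0.2267,-0.188,0,0,0,0,-0.2],[0.272,-0.2267,0,0,0,0,-0.2],[0.3173,-0.264,0.0267,0,0,0,-0.2],[0.3613,-0.3013,0.0573,0,0,0,-0.2],[0.3613,-0.3013,0.0573,0,0,0,-0.2],[0.3613,-0.3013,0.0573,0,0,0,-0.2]]])

```text
time_s: 19.3
ee_pos: [0.6548, 0.002, 0.0767]
eef_rot: [-3.141, 0.004, 0.079]
force: [-0.3, -0.2, 0.4]
grip_width: 0.0565
grip_force: 0.0
```

```bash
python3 -c "
from m import *
print(go(.6565,.0012,.025,0.078))"
```

```text
[1.6770e+00 9.8500e-01 5.1745e+01 1.0000e-03]
```

Scaled: 52 mm is 0.0693, 48 mm is 0.064.

>>> arm_command(plan=[[[0.0027,0.0013,0.04,0,0,0,-0.2],[0.0027,0.0013,0.064,0,0,0,-0.2],[0.0027,0.0013,0.0693,0,0,0,-0.2],[0.0027,0.0013,0.0693,0,0,0,-0.2],[0.0027,0.0013,0.0693,0,0,0,0.3],[0.0027,0.0013,0.0693,0,0,0,0.7],[0.0027,0.0013,0.0693,0,0,0,0.7],[0.0027,0.0013,0.0693,0,0,0,0.7],[0.0027,0.0013,0.0693,0,0,0,0.7],[0.0027,0.0013,0.0693,0,0,0,0.7]]])

```text
time_s: 20.3
ee_pos: [0.658, 0.0008, 0.0282]
eef_rot: [3.141, -0.001, 0.078]
force: [-1.6, -0.9, 6.6]
grip_width: 0.0295
grip_force: 20.0
```

```bash
python3 -c "
from m import *
X,Y,a=intray('b',.025,.055);print(X,Y,a,go(X,Y,.13,a))"
```

```text
0.4536383372864348 -0.18621920188962335 0.078 [-218.33   170.532 -101.795   -0.   ]
```

Scaled: -218 mm is -0.2907, 170 mm is 0.2267.

>>> arm_command(plan=[[[0,0,-0.0333,0,0,0,0.7],[0,0,-0.0867,0,0,0,0.7],[-0.02,0.016,-0.1333,0,0,0,0.7],[-0.0667,0.052,-0.1333,0,0,0,0.7],[-0.1133,0.088,-0.1333,0,0,0,0.7],[-0.16,0.124,-0.1333,0,0,0,0.7],[-0.2067,0.1613,-0.1333,0,0,0,0.7],[-0.2533,0.1973,-0.1333,0,0,0,0.7],[-0.2907,0.2267,-0.1333,0,0,0,0.7],[-0.2907,0.2267,-0.1333,0,0,0,0.7],[-0.2907,0.2267,-0.0933,0,0,0,0.7],[-0.2907,0.2267,-0.0933,0,0,0,0.7]]])

```text
time_s: 21.5
ee_pos: [0.4524, -0.1848, 0.0951]
eef_rot: [-3.139, 0.004, 0.078]
force: [-0.5, -0.4, -0.4]
grip_width: 0.0297
grip_force: 20.0
```

```bash
python3 - <<'E'
from m import *
X,Y,a=intray('b',.025,.055);print(X,Y,a,go(X,Y,.0325,a))
P,d=cams.camera('scene');cv2.imwrite('pics/s3.png',cv2.resize(P[50:270,120:440],None,fx=2.5,fy=2.5,interpolation=cv2.INTER_CUBIC))
E
```

```text
0.4536383372864348 -0.18621920188962335 0.078 [ 1.11   1.486 62.576 -0.   ]
```

View pics/s3.png

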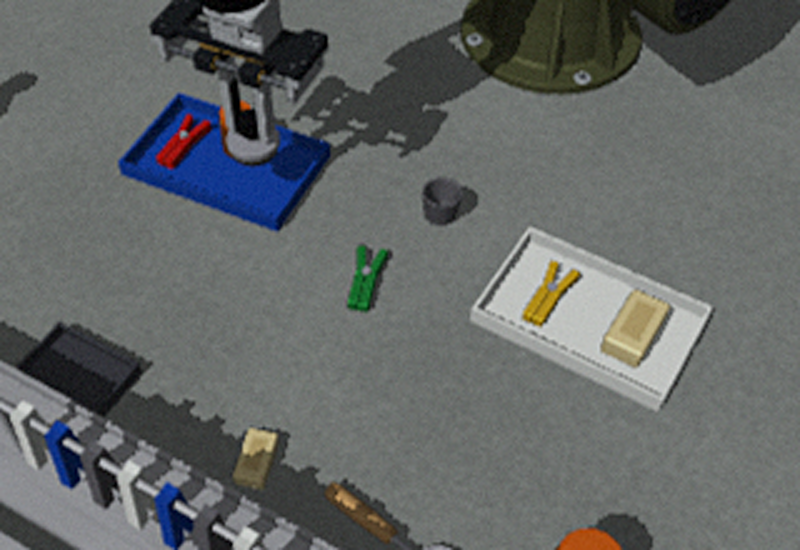

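The yellow peg at (550,290) and the soap at (637,327) lie flat in the white tray. The scrubber hangs level at (248,145), with the jar behind it.

Scaled: 52 mm is 0.0693, 45 mm is 0.06.

>>> arm_command(plan=[[[0.0013,0.0013,0.0333,0,0,0,0.7],[0.0013,0.0013,0.06,0,0,0,0.7],[0.0013,0.0013,0.0693,0,0,0,0.7],[0.0013,0.0013,0.0693,0,0,0,0.7],[0.0013,0.0013,0.0693,0,0,0,0.7]]])

```text
time_s: 22.05
ee_pos: [0.4554, -0.1867, 0.0467]
eef_rot: [3.141, -0.001, 0.078]
force: [-0.3, -0.2, 0.3]
grip_width: 0.0297
grip_force: 20.0
```

>>> arm_command(plan=[[[0,0,0.0107,0,0,0,0.7],[0,0,0.0173,0,0,0,0.7],[0,0,0.0187,0,0,0,0.7],[0,0,0.0187,0,0,0,0.7],[0,0,0.0187,0,0,0,0.2],[0,0,0.0187,0,0,0,-0.05],[0,0,0.0187,0,0,0,-0.05],[0,0,0.0187,0,0,0,-0.05],[0,0,0,0,0,0,-0.05],[0,0,-0.0533,0,0,0,-0.05],[0,0,-0.1133,0,0,0,-0.05],[0,0,-0.16,0,0,0,-0.05]]])

```text
time_s: 23.25
ee_pos: [0.4549, -0.1866, 0.168]
eef_rot: [3.141, -0.001, 0.078]
force: [1.4, 0.8, 0.0]
grip_width: 0.0492
grip_force: 0.0
```

Scaled: -170 mm is -0.2267, 150 mm is 0.2.

>>> arm_command(plan=[[[0.0533,-0.0533,-0.0267,0,0,0,0],[0.0933,-0.1,-0.0267,0,0,0,0],[0.1333,-0.1467,-0.0267,0,0,0,0],[0.1733,-0.1933,-0.0267,0,0,0,0],[0.2,-0.2267,-0.0267,0,0,0,0],[0.2,-0.2267,-0.0267,0,0,0,0]]])

```text
time_s: 23.85
ee_pos: [0.5922, -0.0023, 0.1849]
eef_rot: [-3.141, 0.0, 0.081]
force: [0.1, -1.1, 0.1]
grip_width: 0.0469
grip_force: 0.0
```

```bash
python3 - <<'E'
from m import *
f={}
for n in('top','scene'): f[n]=cams.camera(n)
a=cv2.resize(f['top'][0][215:305,140:410],(800,267),interpolation=cv2.INTER_CUBIC);b=cv2.resize(f['scene'][0][75:225,150:420],(580,322),interpolation=cv2.INTER_CUBIC)
cv2.imwrite('pics/fin.png',np.vstack([a,cv2.copyMakeBorder(b,0,0,0,220,0)]))
W=world('top',f['top'][1]);X,Y,al=TR['b'];c,s=np.cos(al),np.sin(al)
for t in'bw':
    X,Y,al=TR[t];c,s=np.cos(al),np.sin(al);d=W[...,:2]-[X,Y];u=c*d[...,0]+s*d[...,1];v=-s*d[...,0]+c*d[...,1]
    m=((abs(u)<.055)&(abs(v)<.095)&(W[...,2]>.013)&(W[...,2]<.1)).astype(np.uint8)
    n,L,st,ce=cv2.connectedComponentsWithStats(m)
    for k in range(1,n):
        if st[k,4]>20:
            q=L==k;print(t,st[k,4],'tray xy',(u[q].mean()*1000).round(),(v[q].mean()*1000).round(),'z',(np.percentile(W[...,2][q],[50,90])*1000).round(1))
OB['green']=OB['green'];report(f,['green'])
E
```

```text
b 406 tray xy 25.0 56.0 z [26.7 56.7]
b 259 tray xy 0.0 -65.0 z [18.6 22. ]
b 261 tray xy -28.0 5.0 z [62.4 67.6]
w 502 tray xy -1.0 48.0 z [32.4 36.1]
w 246 tray xy 2.0 -51.0 z [18.5 21.7]
green top 49 med [539.4   9.4  14.3] rect [539.4   9.5] [16.7 22. ] 0.6 z90 18.8
green scene 174 med [521.2   2.9  13.9] rect [513.2  -2.3] [84.7 31.6] 14.5 z90 15.8
```

View pics/fin.png

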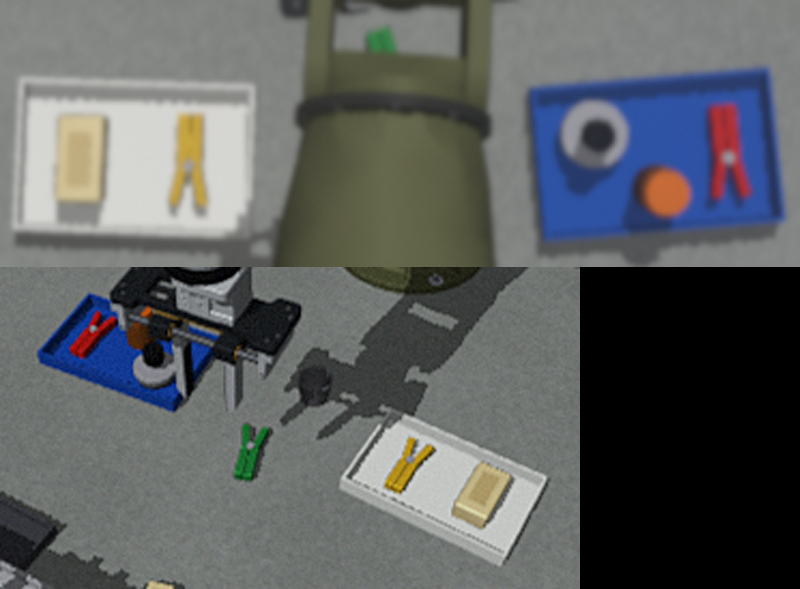

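All five things stand flat inside their trays (top half of the picture: soap (82,158), yellow peg (188,160), scrubber (595,133), jar (664,190), red peg (727,152)). Their heights come out 4 mm above the table heights, as they should, and the green peg has not moved.

```bash
python3 -c "
from station import ctrl
print(ctrl.hand_in())"
```

```text
the job is handed in; nothing more can be done
None
```

Both laundry kits are made up and the job is handed in at about 24 s: the last pictures show all five things flat in the right trays and the green peg where it started; the hand-in returned no verdict.

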